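Lay the forgotten jar down and shut the spice drawer

TASK

The little spice drawer on the worktop cannot be shut because one jar was left standing upright in it. Gently tip that jar over with a push of the fingertips, so that it falls into the empty part of its own lane and lies flat along it like the other jars, and then push the drawer fully shut. Do not grip, pick up or carry any jar, and leave the other things on the worktop and on top of the unit where they are.

Things in the scene. Friction and masses are not known exactly. Their poses are not given: they have to be found in the camera images.
- standing_jar: glass spice jar, screw lid, 45 mm across, 106 mm high, 0.08 to 0.15 kg; origin: centre of underside, z axis from foot to lid. Stands upright in the front or middle lane near its left end, 5 to 50 mm clear of the end wall; the lane to its right is empty. Pushed near the lid it tips on its foot rim (balance point near 23 degrees, under 1 N). Over 15 N from the fingers counts as gripped.
- lying_jar_a: glass spice jar as the standing one (45 mm across, 106 mm long; origin: centre of underside, z axis from foot to lid). It lies on its side, foot to the left, lid to the right, in the other of the two lanes that show, reaching 45 mm above the lane floor.
- lying_jar_b: glass spice jar as the standing one (45 mm across, 106 mm long; origin: centre of underside, z axis from foot to lid). It lies on its side, foot to the left, lid to the right, in the rear lane, which is under the top of the unit.
- unit: wooden spice unit with one drawer, fixed: case 264 mm wide (y), 200 deep (x), 85 high, top board 10 thick. Origin: centre of underside; x axis towards its back (the way the drawer shuts), y left, z up; turned by up to 0.25 rad. Case front edge at x = -0.100. A jug (to 175 mm above the worktop) and a mug stand on the rear half of its top. A standing jar is too tall for the opening.
- spice_drawer (a joint): how far the drawer is open, m: 0 fully shut, 0.115 at the start. It slides straight along the unit's x axis, moves with about 1 to 2 N and stays where it is left.
- drawer_front (a point): middle of the outer face of the drawer front, 40 mm above the worktop; moves with the drawer; axes as the unit's (x into the drawer, square to the front). The front is 264 mm wide, 14 thick, from 5 to 74 mm above the worktop, but only 60 mm high at the 90 mm wide finger scoop in the middle of its upper edge; no handle. Shut, this point is at x = -0.114 of the unit.
- drawer_floor (a point): centre of the drawer's inner floor, on its upper face, 21 mm above the worktop; moves with the drawer; axes as the unit's. Three lanes run along y, each 50 mm wide, 220 long, centre lines at x = -0.054 (front), 0 (middle), +0.054 (rear). Dividers 4 mm thick rise 21 mm above the floor; end walls (y = +-0.110) and back wall 41 mm.
- mill: clear pepper mill with black grip and steel cap, 55 mm across, 154 mm high, standing on the worktop to the left; origin at the centre of its underside. Bystander.
- timer: wind-up kitchen timer, 66 mm across, 60 mm high, on the worktop to the right; origin at the centre of its underside. Bystander.
- honey: amber honey jar with a gilt lid, 58 mm across, 74 mm high, on the worktop to the right; origin at the centre of its underside. Bystander.
- lemon_a: lemon, 71 x 53 x 51 mm, on the worktop to the left beyond the mill; origin at its underside. Bystander.
- jug: steel milk jug, 77 x 110 x 90 mm, on the left rear of the unit's top; origin at its underside. Bystander.
- mug: small cup with a handle, 62 x 88 x 50 mm, on the right rear of the unit's top; origin at its underside. Bystander.
There are look-alikes about, which are no part of the job. Leave any red look-alike of the lying_jar_a alone. Leave any blue look-alike of the standing_jar alone.

How it is judged (in metres and radians):
On the way:
1. the jar that stood lies flat along its lane, while the drawer is still open (by more than 80 mm) (angle between standing_jar's own z axis and vertical between 1.47 and 1.67 rad and z of standing_jar in the frame of drawer_floor between 0.01 and 0.03 m and angle between the z axis of standing_jar and the y axis of drawer_floor, either way round below 0.15 rad and x of standing_jar in the frame of drawer_floor between -0.082 and 0.082 m and y of standing_jar in the frame of drawer_floor between -0.112 and 0.112 m and value of joint spice_drawer above 0.08 m), for 0.3 s.
At the end, for the whole second after the job is handed in: the drawer is shut to within 6 mm, and all three jars lie at rest on the drawer's floor, level to about 6 degrees and within 0.15 rad of the line of the lanes (value of joint spice_drawer below 0.006 m and linear speed of standing_jar below 0.03 m/s and angle between standing_jar's own z axis and vertical between 1.47 and 1.67 rad and z of standing_jar in the frame of drawer_floor between 0.01 and 0.03 m and angle between the z axis of each of standing_jar, lying_jar_a, lying_jar_b and the y axis of drawer_floor, either way round below 0.15 rad and x of standing_jar in the frame of drawer_floor between -0.082 and 0.082 m and y of standing_jar in the frame of drawer_floor between -0.112 and 0.112 m and angle between lying_jar_a's own z axis and vertical between 1.47 and 1.67 rad and z of lying_jar_a in the frame of drawer_floor between 0.01 and 0.03 m and x of lying_jar_a in the frame of drawer_floor between -0.082 and 0.082 m and y of lying_jar_a in the frame of drawer_floor between -0.112 and 0.112 m and angle between lying_jar_b's own z axis and vertical between 1.47 and 1.67 rad and z of lying_jar_b in the frame of drawer_floor between 0.01 and 0.03 m and x of lying_jar_b in the frame of drawer_floor between -0.082 and 0.082 m and y of lying_jar_b in the frame of drawer_floor between -0.112 and 0.112 m); the robot touches nothing.
It fails at once if a jar is lifted: its foot centre rises more than 50 mm above the drawer's floor (z of any of standing_jar, lying_jar_a, lying_jar_b in the frame of drawer_floor above 0.05 m).
It fails at once if the standing jar is gripped or pressed by the fingers with over 15 N (contact force between the fingers and standing_jar above 15 N).
It fails at once if a bystander (mill, timer, honey jar, lemon, jug, mug) is shifted by more than 30 mm (distance of any of mill, timer, honey, lemon_a, jug, mug from where it was at the start of the episode above 0.03 m).
It also fails if it takes over 48 s, if anything falls off the work surface, if the arm or the gripper's body presses on something with over 40 N, if the wrist force passes 120 N, or if a joint passes its speed limit or range.

ROBOT

A 6-joint arm with a two-finger parallel gripper is mounted at the origin on a cart in front of the work surface, level with it; the furniture and walls round the work are solid. World frame = base frame: x ahead of the robot, y to its left, z up, the work surface at z = 0. Lengths are in mm, angles in degrees, forces in N, time in s.
With the tool pointing down it reaches from about 350 to 850 mm from the base axis. Payload 8.1 kg.
Tool frame: the origin (TCP) lies at the very end of the fingers, on their centre line; the grasp point (between the pads) lies 19 mm behind it; z points along the fingers, y is the line along which they close (so a half turn about z gives the same grasp; the last joint's range is limited). The gripper opens to 85 mm and grips with 20 to 120 N. Pads are 22 mm wide; open, the fingers measure 114 mm over their backs; the gripper's body (76 mm by 85 mm) begins 54 mm behind the grasp point. The pads swing forward as they close: fully open they stand 13 mm farther back than shut.
Start: joints at [-76.112, 7.471, 85.268, -0, 87.261, -4.893], TCP at [193.197, -568.05, 231.292] pointing down, gripper open.
Joint ranges: [-169.43, 169.43], [-51.17, 129.36], [1.28, 143.12], [-76.62, 256.62], [0, 156.53], [-152.29, 152.29]. Speed limits (degrees/s): [136.94, 136.94, 159.86, 180, 180, 180].

INTERFACE

Orientations are given as [roll, pitch, yaw] about the fixed x, y, z axes, in that order (R = Rz(yaw) Ry(pitch) Rx(roll)).
In Python, from bench import * gives the robot as it stands.
- The arm moves only by the tool play_rows, never from a script. Its argument "increments" is a list of rows, each a list of 3 entries, a list of its own where there are three numbers: the gripper's target within -1 to 1 (fully open at 1, half-way at 0, shut at -1), then the shift along the tool's x, y, z in mm, then the turn about the tool's z in rad. A call has 1 to 12 rows; each row shifts and turns the commanded pose from where the row before left it, along the tool's axes as they then stand; what a row does not reach is not made up. A row lasts 1/12 s, in which the tool goes at most 41.7 mm and 7.16 degrees, less where a joint would pass 70% of its speed; a pose out of reach is approached as far as the arm can. A call is refused whole if a number of a shift passes 41.7 or a number of a turn 0.125, either way. A call with a gripper value outside its range is refused whole. The fingers move at their own pace and stop on an object; "force" is the grip in N (left out, the last holds). Time passes only in rows, so rows that do not move let the fingers close. It gives the time, the measured TCP pose, the force, the opening and the grip force at its end, in the units of the state.
- sense(): the state, without advancing time (a new reading comes with each control period).
- snapshot(name): name is "side" or "top"; returns a dict with "color" (400x640x3 uint8, red, green, blue), "intrinsics" (3x3 intrinsics, pixels), "k1" (the pictures are not rectified: a ray, as slopes to the right and down, at radius r is drawn at 1 + k1 r^2 times it, then the intrinsics apply), "world_from_camera" (4x4, takes a point from camera to world coordinates). Camera axes: x right, y down, z forward; pixel columns grow to the right and rows downward; lengths in mm; the calibration is good to about 2 mm. A picture is of the moment at which its call begins. There is no depth.
- hand_in(): hands the job in; it is judged then, once.
Trained networks look in a picture, given as the dict that the camera call returned (one of the last four; its "shot" number tells which), for a name from the list of things; names that differ only in an ending like _2 or _b are one class to them, and where a whole thing is asked for, a point or a joint stands for the part that bears it (a point fixed in the world has none). Each returns a list of dicts, best first, with "p" (0 to 1); they miss things now and then, are a little off and sometimes report something else, mostly with a low value. They report only what shows in the picture. A call takes as long as a camera call. They do not tell look-alikes from the thing itself.
- find_in(query, picture): "xyz" ([x, y, z] in mm, in the coordinates of the camera as it stood for that picture, good to about 4 mm: the middle of the surface that is visible of it).
- regions_of(query, picture): "mask" (400x640 bool, what is visible of it).
- pinpoint(query, picture): "xyz" ([x, y, z] in mm, in the coordinates of the camera as it stood for that picture, good to about 4 mm: a listed point, or the origin of a listed thing).
The state is a dict: "time": time; "joint_pos": joint angles; "qd": joint speeds; "joint_efforts": joint torques, N m; "tool_pos": TCP position; "tcp_rot": TCP orientation; "ft_force": force on the tool from outside, world axes, zero at the start; "wrist_torque": the same for the moment, N m; "finger_gap": finger opening in mm; "grip_force": force on a finger pad.
Only numpy, scipy, OpenCV 4.12 (cv2) and the standard library are available. Lean on these libraries where they do the work, as an engineer would, in place of code of your own. Each camera call takes 0.05 s, during which the arm holds its last target. There are 200 camera calls.

## Working session

There is one attempt and no reset: what is moved stays moved. The work goes in short steps, Python scripts to look and compute and a tool call to move; the robot and the scene stay as the last step left them, time stands still between calls to the robot, and variables do not carry over. Pictures are saved under pics/ and viewed, at most 10 in all, crops included, and the job is handed in when it is done.

Besides the shell and the picture viewer there is one more tool, called after "Emit:" in YAML: its name, and indented under it one key for each argument. play_rows: Moves the arm, as the interface text tells. Its arguments: {"type":"object","properties":{"increments":{"type":"array","items":{"type":"array"}},"force":{"type":"number"}},"required":["increments"]}

```bash
mkdir -p pics
cat > h.py <<'E'
from bench import *
import numpy as np, cv2
def w(p,s): return (np.array(s["world_from_camera"])@np.r_[p,1])[:3]
def pix(P,s):
    c=(np.linalg.inv(np.array(s["world_from_camera"]))@np.r_[P,1])[:3]; a=c[:2]/c[2]; a=a*(1+s["k1"]*(a@a))
    K=np.array(s["intrinsics"]); return (K[:2,:2]@a+K[:2,2]).round()
def save(s,n): cv2.imwrite("pics/"+n,s["color"][:,:,::-1])
E
python3 - <<'E'
from h import *
st=sense(); print(st["time"],st["tool_pos"],st["tcp_rot"],st["finger_gap"])
ims=[]
for n in("top","side"):
    s=snapshot(n); save(s,n+"0.png")
    print(n,np.array(s["world_from_camera"]).round(2).tolist())
    for q in("standing_jar","lying_jar_a","unit","drawer_front","drawer_floor","mill","timer","honey","jug","mug","lemon_a"):
        for r in pinpoint(q,s)[:4]:
            P=w(r["xyz"],s); print(q,round(r["p"],2),P.round(),pix(P,s))
E
```

```text
0.0 [ 193.06425382 -567.50882215  230.23644159] [-1.79894274e+02 -1.04482343e-02  1.87795047e+01] 85.65053170744784
top [[-0.01, -0.99, 0.16, 384.47], [-1.0, 0.01, -0.02, -6.59], [0.02, -0.16, -0.99, 1172.5], [0.0, 0.0, 0.0, 1.0]]
standing_jar 0.59 [463.  -5.  21.] [311. 233.]
standing_jar 0.57 [ 440. -270.   -0.] [393. 240.]
standing_jar 0.49 [ 517. -252.    3.] [387. 216.]
lying_jar_a 0.98 [451. 147.  24.] [262. 237.]
lying_jar_a 0.81 [512.  15.  49.] [304. 217.]
lying_jar_a 0.54 [465. 377.   2.] [191. 234.]
lying_jar_a 0.39 [571.  16.  44.] [303. 198.]
unit 0.78 [661. -31.   1.] [318. 173.]
drawer_front 0.91 [440. -81.  44.] [335. 240.]
drawer_front 0.53 [682.  46.  82.] [293. 161.]
drawer_floor 0.68 [532. -56.  17.] [326. 211.]
drawer_floor 0.63 [ 626. -354.    1.] [416. 183.]
drawer_floor 0.54 [462.  -5.  23.] [311. 234.]
mill 0.79 [465. 379.   2.] [190. 234.]
timer 0.79 [ 462. -371.    2.] [424. 233.]
honey 0.69 [ 624. -352.   -1.] [415. 184.]
jug 0.6 [684.  44.  85.] [294. 160.]
mug 0.54 [707. -71.  83.] [331. 152.]
lemon_a 0.65 [635. 325.  -3.] [209. 182.]
side [[-0.49, -0.71, 0.5, -176.37], [-0.87, 0.4, -0.28, 390.99], [-0.0, -0.57, -0.82, 1276.26], [0.0, 0.0, 0.0, 1.0]]
standing_jar 0.57 [465.  -6.  24.] [326. 230.]
standing_jar 0.47 [439. -88.  42.] [351. 223.]
standing_jar 0.33 [512.  16.  42.] [314. 220.]
lying_jar_a 0.67 [513.  15.  41.] [314. 220.]
lying_jar_a 0.67 [450. 143.  26.] [290. 252.]
lying_jar_a 0.59 [567.  14.  41.] [307. 208.]
unit 0.78 [663. -28.   2.] [305. 191.]
drawer_front 0.96 [439. -90.  43.] [351. 222.]
drawer_floor 0.93 [533. -59.  23.] [330. 209.]
mill 0.55 [471. 377.  -2.] [223. 282.]
honey 0.64 [ 628. -354.   -3.] [382. 165.]
honey 0.55 [464.  -9.  27.] [327. 230.]
jug 0.62 [679.  42.  89.] [285. 181.]
mug 0.88 [710. -72.  87.] [309. 163.]
lemon_a 0.72 [634. 327.   3.] [218. 237.]
```

Run:
```python
import cv2,numpy as np
a=cv2.imread("pics/top0.png")[130:280,170:440]; cv2.imwrite("pics/c1.png",cv2.resize(a,None,fx=2.9,fy=2.9,interpolation=2))
a=cv2.imread("pics/side0.png")[140:300,200:440]; cv2.imwrite("pics/c2.png",cv2.resize(a,None,fx=3.3,fy=3.3,interpolation=2))
```

```text
(no output)
```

View pics/c1.png

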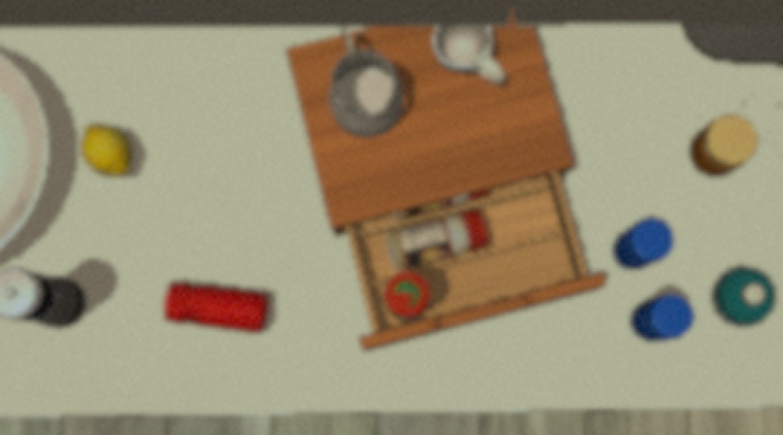

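View pics/c2.png

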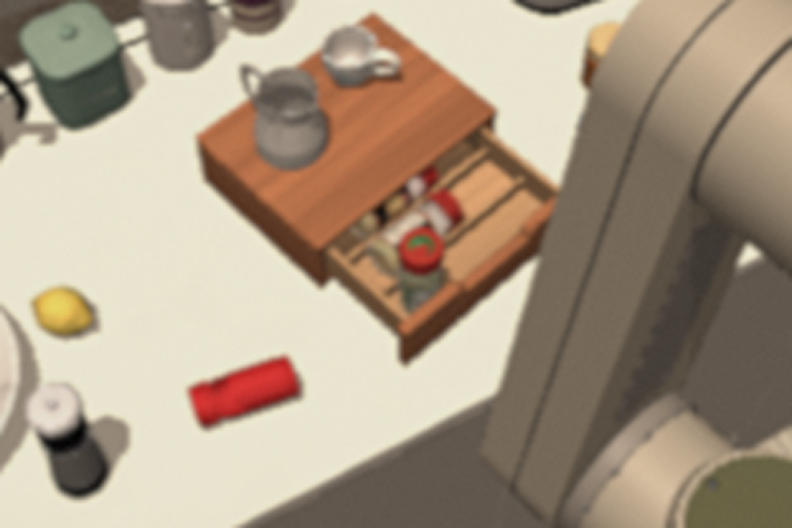

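The two views show the red-lidded jar upright in the drawer's front lane, left end, at top px (311,233).

Things that could be taken for it:
- the blue upright look-alikes at (393,240) and (387,216)
- the red lying look-alike at (245,237)
- lying_jar_a in the middle lane at about (322,210)

I choose (311,233), at world (464,-6). The crops confirm it. Unit yaw is about 0.24 rad, and the jar's foot is at drawer y of about +69 mm.

Emit:
play_rows:
  increments:
    - [-1, [0, 0, 0], 0.044]
    - [-1, [0, 0, 0], 0.044]
    - [-1, [20, -27, 0], 0]
    - [-1, [20, -27, 0], 0]
    - [-1, [20, -27, 0], 0]
    - [-1, [20, -27, 0], 0]
    - [-1, [20, -27, 0], 0]
    - [-1, [20, -27, 0], 0]
    - [-1, [20, -27, 0], 0]
    - [-1, [20, -27, 0], 0]
    - [-1, [20, -27, 0], 0]
    - [-1, [20, -27, 0], 0]
  force: 20

```text
time: 2.2
tool_pos: [323.6, -256.9, 231.5]
tcp_rot: [180.0, -0.0, 13.7]
ft_force: [1.0, -0.7, 1.1]
finger_gap: 0.0
grip_force: 0.0
```

Emit:
play_rows:
  increments:
    - [-1, [20, -27, 0], 0]
    - [-1, [20, -27, 0], 0]
    - [-1, [20, -27, 0], 0]
    - [-1, [20, -27, 0], 0]
    - [-1, [20, -27, 0], 0]
    - [-1, [20, -27, 0], 0]
    - [-1, [20, -27, 0], 0]
    - [-1, [20, -27, 0], 0]
    - [-1, [20, -27, 0], 0]
    - [-1, [16, -27, 0], 0]
    - [-1, [0, 0, 0], 0]
    - [-1, [0, 0, 0], 0]

```text
time: 3.2
tool_pos: [449.7, 52.0, 231.2]
tcp_rot: [-180.0, 0.0, 13.9]
ft_force: [-0.9, 0.2, -1.0]
finger_gap: -0.4
grip_force: 0.0
```

Descend to z≈106 and look.

Emit:
play_rows:
  increments:
    - [-1, [0, 0, 25], 0]
    - [-1, [0, 0, 25], 0]
    - [-1, [0, 0, 25], 0]
    - [-1, [0, 0, 25], 0]
    - [-1, [0, 0, 15], 0]
    - [-1, [0, 0, 10], 0]
    - [-1, [0, 0, 0], 0]

```text
time: 3.78
tool_pos: [447.8, 49.6, 104.1]
tcp_rot: [-180.0, 0.2, 13.7]
ft_force: [-0.5, 0.6, -0.1]
finger_gap: -0.1
grip_force: 0.0
```

Run:
```python
from h import *
print(sense()["tool_pos"],sense()["ft_force"])
o=[]
for n in("top","side"):
    s=snapshot(n)
    for q in("standing_jar","drawer_floor","drawer_front"):
        for r in pinpoint(q,s)[:2]: print(n,q,round(r["p"],2),w(r["xyz"],s).round())
    c=pix(sense()["tool_pos"],s).astype(int); print(c)
    o.append(cv2.resize(s["color"][c[1]-45:c[1]+45,c[0]-40:c[0]+60,::-1],(400,360),interpolation=2))
cv2.imwrite("pics/d.png",np.hstack(o))
```

```text
[447.84652723  49.55448237 104.06778404] [-0.53820409  0.57271339 -0.10741367]
top standing_jar 0.85 [ 517. -251.    4.]
top drawer_floor 0.96 [533. -59.  19.]
top drawer_front 0.74 [444. -79.  41.]
[292 236]
side standing_jar 0.64 [462.  -7.  23.]
side drawer_floor 0.93 [532. -64.  20.]
side drawer_front 0.9 [438. -89.  43.]
side drawer_front 0.64 [463.  -6.  23.]
[314 227]
```

View pics/d.png

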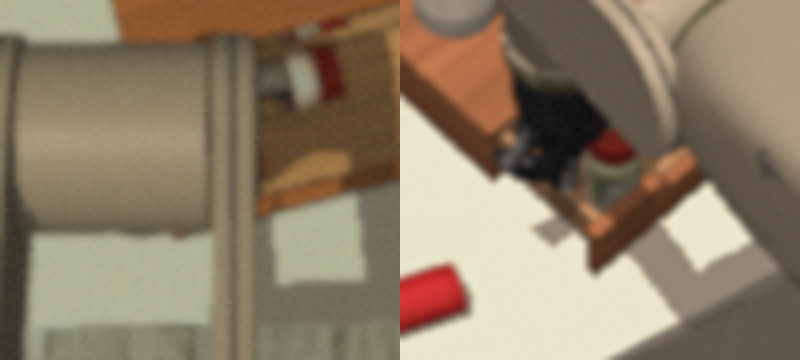

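The side view shows the fingers left of the upright jar, lid near (612,145) in the right half, with a clear gap. The fingers are in line with the lane, so I push slowly along tool y.

Emit:
play_rows:
  increments:
    - [-1, [0, 4, 0], 0]
    - [-1, [0, 4, 0], 0]
    - [-1, [0, 4, 0], 0]
    - [-1, [0, 4, 0], 0]
    - [-1, [0, 3, 0], 0]
    - [-1, [0, 3, 0], 0]
    - [-1, [0, 3, 0], 0]
    - [-1, [0, 3, 0], 0]
    - [-1, [0, 3, 0], 0]
    - [-1, [0, 3, 0], 0]
    - [-1, [0, 3, 0], 0]
    - [-1, [0, 3, 0], 0]

```text
time: 5.18
tool_pos: [459.2, 11.4, 106.3]
tcp_rot: [-180.0, -0.0, 13.7]
ft_force: [0.3, 0.4, 0.7]
finger_gap: 0.2
grip_force: 0.1
```

Emit:
play_rows:
  increments:
    - [-1, [0, 3, 0], 0]
    - [-1, [0, 3, 0], 0]
    - [-1, [0, 3, 0], 0]
    - [-1, [0, 3, 0], 0]
    - [-1, [0, 3, 0], 0]
    - [-1, [0, 3, 0], 0]
    - [-1, [0, 3, 0], 0]
    - [-1, [0, 0, 0], 0]
    - [-1, [0, 0, 0], 0]
    - [-1, [0, 0, 0], 0]
    - [-1, [0, 0, 0], 0]

```text
time: 6.1
tool_pos: [464.1, -8.6, 106.3]
tcp_rot: [-180.0, 0.0, 13.7]
ft_force: [0.1, -0.1, -0.2]
finger_gap: -0.4
grip_force: 0.0
```

Run:
```python
from h import *
print(sense()["tool_pos"],sense()["ft_force"])
s=snapshot("side")
for q in("standing_jar","lying_jar_a","drawer_front"):
    for r in pinpoint(q,s)[:3]: print(q,round(r["p"],2),w(r["xyz"],s).round())
cv2.imwrite("pics/e.png",cv2.resize(s["color"][150:270,240:400,::-1],None,fx=4,fy=4,interpolation=2))
```

```text
[464.06243831  -8.61166969 106.28948362] [ 0.06698973 -0.13760159 -0.15441187]
standing_jar 0.65 [463. -29.  48.]
standing_jar 0.45 [471. 377.  -1.]
lying_jar_a 0.97 [450. 145.  26.]
lying_jar_a 0.69 [509.  12.  41.]
lying_jar_a 0.43 [567.  13.  40.]
drawer_front 0.58 [439. -88.  43.]
drawer_front 0.2 [633. 323.   3.]
```

View pics/e.png

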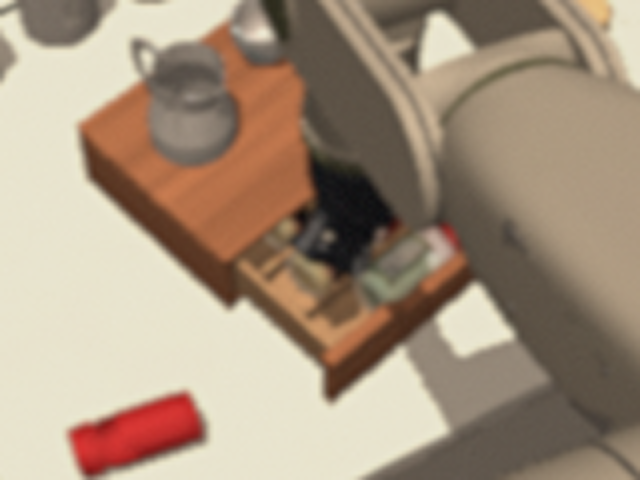

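The view shows the jar fallen along the front lane, lid right at about (445,240) in the crop and foot at about (375,290). I retract to in front of the drawer and check from above.

Emit:
play_rows:
  increments:
    - [-1, [0, 0, -20], 0]
    - [-1, [0, 0, -20], 0]
    - [-1, [-20, 18, 0], 0]
    - [-1, [-20, 18, 0], 0]
    - [-1, [-20, 18, 0], 0]
    - [-1, [-18, 16, 0], 0]
    - [-1, [0, 0, 0], 0]
    - [-1, [0, 0, 0], 0]

```text
time: 6.97
tool_pos: [404.7, -95.9, 146.4]
tcp_rot: [180.0, -0.0, 13.6]
ft_force: [-0.5, 0.3, 0.3]
finger_gap: 0.0
grip_force: 0.0
```

Run:
```python
from h import *
print(sense()["tool_pos"],sense()["ft_force"])
o=[]
for n in("top","side"):
    s=snapshot(n)
    for q in("standing_jar","lying_jar_a","drawer_front","drawer_floor"):
        for r in pinpoint(q,s)[:3]: print(n,q,round(r["p"],2),w(r["xyz"],s).round())
    c=pix([500,-40,45],s).astype(int)
    o.append(cv2.resize(s["color"][c[1]-45:c[1]+45,c[0]-50:c[0]+50,::-1],(400,360),interpolation=2))
cv2.imwrite("pics/f.png",np.hstack(o))
```

```text
[404.70202691 -95.93157858 146.44581795] [-0.50929629  0.33584952  0.33058186]
top standing_jar 0.84 [ 516. -252.    2.]
top standing_jar 0.48 [462. -23.  43.]
top standing_jar 0.38 [ 440. -272.    0.]
top lying_jar_a 0.75 [450. 147.  21.]
top lying_jar_a 0.64 [509.  15.  45.]
top lying_jar_a 0.6 [570.  13.  43.]
top drawer_front 0.71 [464. -26.  45.]
top drawer_front 0.66 [661. -33.   1.]
top drawer_floor 0.67 [ 463. -369.    4.]
top drawer_floor 0.55 [534. -56.  20.]
side standing_jar 0.54 [464. -29.  48.]
side lying_jar_a 0.84 [448. 147.  24.]
side lying_jar_a 0.78 [509.  16.  44.]
side lying_jar_a 0.6 [568.  14.  41.]
side drawer_front 0.97 [441. -91.  42.]
side drawer_floor 0.83 [533. -63.  23.]
```

View pics/f.png

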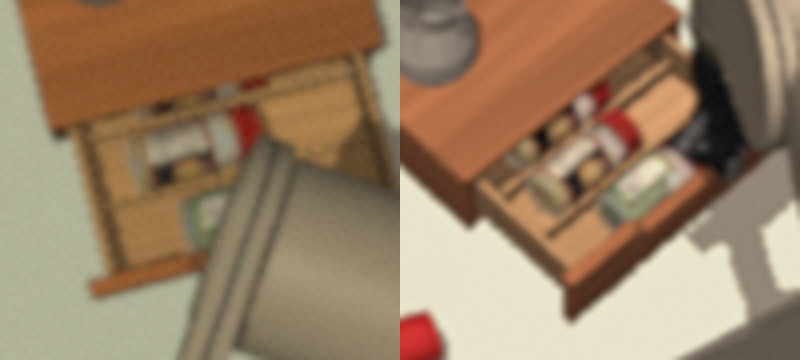

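Both views show the jar lying flat in the front lane, parallel to lying_jar_a. Next I descend and push the drawer.

Emit:
play_rows:
  increments:
    - [-1, [0, 0, 25], 0]
    - [-1, [0, 0, 25], 0]
    - [-1, [0, 0, 25], 0]
    - [-1, [0, 0, 20], 0]
    - [-1, [0, 0, 5], 0]
    - [-1, [5, 0, 0], 0]
    - [-1, [5, 0, 0], 0]
    - [-1, [5, 0, 0], 0]
    - [-1, [5, 0, 0], 0]
    - [-1, [5, 0, 0], 0]
    - [-1, [5, 0, 0], 0]
    - [-1, [5, 0, 0], 0]

```text
time: 8.47
tool_pos: [439.7, -86.9, 46.8]
tcp_rot: [180.0, -0.0, 13.7]
ft_force: [-1.4, -0.3, 1.1]
finger_gap: -0.1
grip_force: 0.7
```

Emit:
play_rows:
  increments:
    - [-1, [6, 0, 0], 0]
    - [-1, [6, 0, 0], 0]
    - [-1, [6, 0, 0], 0]
    - [-1, [6, 0, 0], 0]
    - [-1, [6, 0, 0], 0]
    - [-1, [6, 0, 0], 0]
    - [-1, [6, 0, 0], 0]
    - [-1, [6, 0, 0], 0]
    - [-1, [6, 0, 0], 0]
    - [-1, [6, 0, 0], 0]
    - [-1, [6, 0, 0], 0]
    - [-1, [6, 0, 0], 0]

```text
time: 9.47
tool_pos: [509.3, -69.6, 46.1]
tcp_rot: [-180.0, 0.0, 13.7]
ft_force: [-2.8, 1.3, 0.6]
finger_gap: 0.0
grip_force: 0.8
```

Run:
```python
from h import *
print(sense()["tool_pos"],sense()["ft_force"])
for n in ("side","top"):
  s=snapshot(n)
  for q in("unit","standing_jar","drawer_front","drawer_floor"):
    for r in pinpoint(q,s)[:2]: print(q,round(r["p"],2),w(r["xyz"],s).round())
```

```text
[509.32681154 -69.56987459  46.14271595] [-2.83541555  1.3115467   0.62576076]
unit 0.75 [663. -31.   4.]
standing_jar 0.47 [539.  -8.  48.]
drawer_front 0.74 [519. -69.  43.]
drawer_floor 0.81 [609. -45.  24.]
unit 0.75 [660. -31.   2.]
standing_jar 0.79 [ 439. -272.    2.]
standing_jar 0.77 [ 516. -251.    3.]
```

Emit:
play_rows:
  increments:
    - [-1, [5, 0, 0], 0]
    - [-1, [5, 0, 0], 0]
    - [-1, [5, 0, 0], 0]
    - [-1, [5, 0, 0], 0]
    - [-1, [3, 0, 0], 0]
    - [-1, [2, 0, 0], 0]
    - [-1, [2, 0, 0], 0]
    - [-1, [2, 0, 0], 0]

```text
time: 10.63
tool_pos: [537.2, -62.8, 46.2]
tcp_rot: [-180.0, 0.0, 13.7]
ft_force: [-1.4, 0.2, 0.5]
finger_gap: 0.1
grip_force: 0.7
```

Emit:
play_rows:
  increments:
    - [-1, [1, 0, 0], 0]
    - [-1, [1, 0, 0], 0]
    - [-1, [1, 0, 0], 0]

```text
time: 10.88
tool_pos: [540.0, -62.2, 46.3]
tcp_rot: [-180.0, 0.0, 13.7]
ft_force: [-1.7, 0.9, -0.0]
finger_gap: -0.3
grip_force: 0.6
```

Emit:
play_rows:
  increments:
    - [-1, [1, 0, 0], 0]
    - [-1, [1, 0, 0], 0]
    - [-1, [1, 0, 0], 0]

```text
time: 11.13
tool_pos: [542.9, -61.4, 46.3]
tcp_rot: [-180.0, 0.0, 13.7]
ft_force: [-0.5, 1.8, 0.0]
finger_gap: 0.2
grip_force: 0.6
```

Emit:
play_rows:
  increments:
    - [-1, [1, 0, 0], 0]
    - [-1, [1, 0, 0], 0]

```text
time: 11.3
tool_pos: [543.1, -61.4, 46.2]
tcp_rot: [-180.0, 0.2, 13.7]
ft_force: [-16.1, -2.3, 11.8]
finger_gap: -0.0
grip_force: 8.3
```

The force rose to 16 N with no further travel, so this is the end stop at the expected place. I back off and check.

Emit:
play_rows:
  increments:
    - [-1, [-2, 0, 0], 0]
    - [-1, [-10, 0, 0], 0]
    - [-1, [-25, 0, 0], 0]
    - [-1, [-30, 0, 0], 0]
    - [-1, [-30, 0, -20], 0]
    - [-1, [-30, 0, -30], 0]
    - [-1, [0, 35, -30], 0]
    - [-1, [0, 35, -30], 0]
    - [-1, [0, 35, 0], 0]
    - [-1, [0, 35, 0], 0]
    - [-1, [0, 0, 0], 0]

```text
time: 12.22
tool_pos: [455.2, -226.3, 151.6]
tcp_rot: [179.7, -0.1, 13.6]
ft_force: [0.5, 0.1, -1.2]
finger_gap: 0.0
grip_force: 0.0
```

Run:
```python
from h import *
print(sense()["tool_pos"],sense()["ft_force"])
o=[]
for n in("top","side"):
    s=snapshot(n)
    for q in("unit","drawer_front","jug","mug","mill","timer","honey","lemon_a"):
        for r in pinpoint(q,s)[:1]: print(n,q,round(r["p"],2),w(r["xyz"],s).round())
    c=pix([560,-40,45],s).astype(int)
    o.append(cv2.resize(s["color"][c[1]-45:c[1]+45,c[0]-50:c[0]+50,::-1],(400,360),interpolation=2))
cv2.imwrite("pics/g.png",np.hstack(o))
```

```text
[ 455.20342871 -226.28658077  151.56406579] [ 0.49874599  0.13595648 -1.16387226]
top unit 0.9 [662. -31.   1.]
top drawer_front 0.76 [555. -52.  39.]
top jug 0.6 [684.  44.  86.]
top mug 0.66 [710. -70.  81.]
top mill 0.84 [464. 375.   0.]
top honey 0.69 [ 626. -356.   -1.]
side unit 0.67 [663. -27.   3.]
side drawer_front 0.85 [550. -63.  40.]
side jug 0.94 [683.  40.  86.]
side mug 0.84 [710. -77.  86.]
side mill 0.89 [470. 376.   1.]
side honey 0.49 [ 628. -355.   -1.]
side lemon_a 0.68 [633. 323.   2.]
```

View pics/g.png

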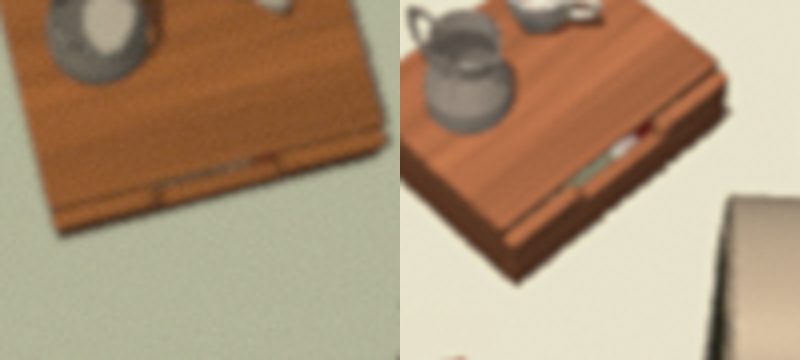

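The drawer is shut flush. The jar shows lying through the scoop at about (610,165), and the bystanders are where they were.

```bash
python3 -c "
from bench import *
print(hand_in())"
```

```text
the job is handed in; nothing more can be done
None
```

I tipped the standing jar over with a gentle fingertip push, so it lies flat in its own lane, then pushed the drawer shut to its end stop and handed the job in. The hand-in call gave no verdict. The last pictures show the drawer front flush with the unit and the jug, mug, mill, honey and lemon where they were; the timer was not found in that last check.

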